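# Clamp the jar: loosen the set screw, slide the collar up, lock it again

### The job

Clamp the small amber jar in the jig: loosen the winged thumbscrew on the collar, slide the collar with its jaw along its bar until the jar is pushed up against the sprung back pad and held with about 8 newtons, then turn the thumbscrew fully back tight so that the jaw stays there by itself, and let go. Press gently (20 newtons would crack the jar), keep the jar upright and leave the other things where they are.

Things in the scene. Friction and masses are not known exactly. Their poses are not given: they have to be found in the camera images.
- jig: Clamping jig fixed to the table: aluminium base plate 120 x 290 x 10 mm; origin at the centre of its underside. A steel guide bar, 14 mm wide and 15 mm high, runs along the jig's y axis, 65 to 80 mm above the table at jig x = +30 mm, between two posts (93 mm tall) at jig y = -130 and +130 mm. Apart from the thumbscrew, nothing on the jig is higher than 97 mm.
- slot (a point): Middle of the slot in the base plate (jig x -20, y -70 mm, on the plate) along which the back jaw is bolted. Its place is not measured: its free rubber pad face, which looks to jig +y, lies anywhere from jig y = -80 to -59 mm, in line with the jar. The pad is sprung: from its free place it yields 1 mm per 2 N, at most 10 mm (hard stop at 20 N).
- clamp_jaw: Knurled steel collar (36 mm diameter, 28 mm long) round the bar, with an arm carrying the moving jaw; origin at the collar's centre, 75 mm above the table, axes as the jig's. It slides only along the bar, jig -y closing on the jar, from y = +95 to -20 mm; starts at +65 to +95. Screw tight: held fast (35 N and more). Screw loose: 1 N friction, 8 N per m/s damping, and the sprung pad pushes it back unless held.
- jaw_face (a point): Centre of the moving jaw's rubber face, which looks to jig -y; face 38 mm wide and 34 mm high, on the collar: 20 mm to jig -y, 50 mm to jig -x of and 45 mm below the collar's origin.
- wing (a point): Centre of the thumbscrew's wing, on its vertical axis above the collar's origin, 120 mm above the table: an upright steel blade 32 mm long, 8 mm thick, 28 mm high (106 to 134 mm above the table). Site x runs along the blade, y through its thickness; it turns with the screw. Pinch it across its thickness from above to turn it; it may also serve to pull the collar along the bar.
- thumbscrew (a joint): Angle of the thumbscrew in rad, 0 = fully tight (end stop), growing anticlockwise seen from above (loosening), up to 2.2. At 0 the blade is turned 0.65 rad clockwise from the jig's x axis. It starts between 0 and 0.12. It holds the collar firmly below about 0.3, lets go entirely above about 0.8, takes less than 0.25 N m to turn and stays where it is left.
- resin_jar: Small amber glass jar with a cream-coloured lid, 54 mm diameter, 32 mm high, about 90 g; origin at the centre of its underside. It stands loose on the jig's base plate between the back pad and the moving jaw, in line with both, with a gap to each; it slides on the plate when the jaw pushes it.
- attar_pot: Bystander: tiny glass pot with black cap, 33 mm diameter, 34 mm high, on the base plate behind the jaw; origin at the centre of its underside.
- vial_1: Bystander: glass vial with white cap, 47 mm diameter, 85 mm high, on the table before the jig; origin at the centre of its underside.
- yellow_lid_1: Bystander: yellow jar lid, 78 mm diameter, 15 mm high, on the table before the jig; origin at the centre of its underside.
- gold_cap_2: Bystander: gilded cap lying on its side, 25 x 45 x 25 mm, on the table before the jig; origin at the centre of its underside.
- white_cap: Bystander: loose white bottle cap, 33 mm diameter, 20 mm high, on the table behind the jig; origin at the centre of its underside.
Mind the look-alikes: they are no part of the job. What is meant by the resin_jar is not brown, and is the smaller of those in its own colour.

How it is judged (in metres and radians):
On the way, in this order (a step that is already met when the one before it is completed fails the run):
1. the set screw is loosened (turned past 0.8 rad) (value of joint thumbscrew above 0.8 rad), for 0.1 s.
2. with the screw still loose, the jaw presses the jar against the sprung pad with more than 3 N (value of joint thumbscrew above 0.5 rad and contact force between resin_jar and clamp_jaw above 3 N), for 0.2 s.
At the end, for the whole second after the job is handed in: The screw is tight again (below 0.3 rad), the locked jaw by itself presses the jar against the sprung pad with 4 to 12 N, and the jar stands upright (within 0.1 rad) and at rest (contact force between resin_jar and clamp_jaw between 4 and 12 N and value of joint thumbscrew below 0.3 rad and angle between resin_jar's own z axis and vertical below 0.1 rad and linear speed of each of resin_jar, clamp_jaw below 0.01 m/s); the robot touches nothing.
It fails at once if the jaw presses the jar with more than 20 N (contact force between resin_jar and clamp_jaw above 20 N).
It fails at once if the jar is tipped by more than 0.25 rad (angle between resin_jar's own z axis and vertical above 0.25 rad).
It fails at once if a bystander is moved by more than 25 mm (distance of any of attar_pot, vial_1, yellow_lid_1, gold_cap_2, white_cap from where it was at the start of the episode above 0.025 m).
It also fails if it takes over 67 s, if anything falls off the work surface, if the arm or the gripper's body presses on something with over 40 N, if the wrist force passes 120 N, or if a joint passes its speed limit or range.

### The arm

A 6-joint arm with a two-finger parallel gripper is mounted at the origin on a cart in front of the work surface, level with it; the furniture and walls round the work are solid. World frame = base frame: x ahead of the robot, y to its left, z up, the work surface at z = 0. Lengths are in mm, angles in rad, forces in N, time in s.
With the tool pointing down it reaches from about 325 to 900 mm from the base axis. Payload 3.5 kg.
Tool frame: the origin (TCP) lies on the centre line of the jaws, within the pads' length; the fingertips stand 17 mm ahead of it and the grasp point (between the pads) lies 2 mm behind it; z points along the fingers, y is the line along which they close (so a half turn about z gives the same grasp; the last joint's range is limited). The gripper opens to 85 mm and grips with 20 to 120 N. Pads are 22 mm wide; open, the fingers measure 114 mm over their backs; the gripper's body (76 mm by 85 mm) begins 54 mm behind the grasp point. The pads swing forward as they close: fully open they stand 13 mm farther back than shut.
Start: joints at [-1.306, 0.276, -0.026, 1.268, 0, 1.467], TCP at [224.715, -583.202, 248.313] pointing down, gripper open.
Joint ranges: [-3.12, 3.12], [-0.85, 1.88], [-1.08, 1.24], [-1.95, 2.15], [-1.57, 1.53], [-3.14, 3.14]. Speed limits (rad/s): [2.57, 2.57, 3.14, 3.14, 3.14, 3.14].

### API

Orientations are given as a rotation vector (axis times angle).
In Python, from cell import manip, cams gives the robot as it stands.
- The arm moves only by the tool apply_moves, never from a script. Its argument "deltas" is a list of rows, each an object with "hand": the finger opening in mm, from 0 to 85.4; "translation": the shift along the tool's x, y, z in mm, a list of three; "dr": the turn, a rotation vector about the tool's x, y, z in rad, a list of three. In form: [{"hand": hand, "translation": [x, y, z], "dr": [ax, ay, az]}, ...]. A call has 1 to 20 rows; each row shifts and turns the commanded pose from where the row before left it, along the tool's axes as they then stand; what a row does not reach is not made up. A row lasts 1/8 s, in which the tool goes at most 62.5 mm and 10.7 degrees, less where a joint would pass 70% of its speed; a pose out of reach is approached as far as the arm can. A call with a gripper value outside its range is refused whole. The fingers move at their own pace and stop on an object; "force" is the grip in N (left out, the last holds). Time passes only in rows, so rows that do not move let the fingers close. It gives the time, the measured TCP pose, the force, the opening and the grip force at its end, in the units of the state.
- manip.observe(): the state, without advancing time (a new reading comes with each control period).
- cams.read_camera(name): name is "scene" or "top"; returns a dict with "color" (400x640x3 uint8, red, green, blue), "fx", "fy", "cx", "cy" (pixels), "R" (3x3) and "t" (3): a world point X has camera coordinates R X + t. Camera axes: x right, y down, z forward; pixel columns grow to the right and rows downward; lengths in mm; the calibration is good to about 2 mm. A picture is of the moment at which its call begins. There is no depth.
- manip.finish_job(): hands the job in; it is judged then, once.
The state is a dict: "t": time; "q": joint angles; "dq": joint speeds; "effort": joint torques, N m; "position": TCP position; "eef_rot": TCP orientation; "ft_force": force on the tool from outside, world axes, zero at the start; "moment": the same for the moment, N m; "gripper_width": opening from 0.0 (shut) to 1.0 (fully open); "finger_force": force on a finger pad.
Only numpy, scipy, OpenCV 4.12 (cv2) and the standard library are available. Lean on these libraries where they do the work, as an engineer would, in place of code of your own. Each camera call takes 0.05 s, during which the arm holds its last target. There are 200 camera calls.

## Working session

There is one attempt and no reset: what is moved stays moved. The work goes in short steps, Python scripts to look and compute and a tool call to move; the robot and the scene stay as the last step left them, time stands still between calls to the robot, and variables do not carry over. Pictures are saved under pics/ and viewed, at most 10 in all, crops included, and the job is handed in when it is done.

Besides the shell and the picture viewer there is one more tool, called after "Emit:" by a JSON object that holds its "method" and its "body", one argument or row to a line. apply_moves: Moves the arm, as the interface text tells. Its arguments: {"type":"object","properties":{"deltas":{"type":"array","items":{"type":"object","properties":{"hand":{"type":"number"},"translation":{"type":"array","items":{"type":"number"}},"dr":{"type":"array","items":{"type":"number"}}}}},"force":{"type":"number"}},"required":["deltas"]}

```bash
mkdir -p pics; ls
python3 - <<'E'
from cell import manip, cams
import cv2,numpy as np
print(manip.observe())
for n in("scene","top"):
    c=cams.read_camera(n); cv2.imwrite(f"pics/{n}0.png",c["color"][:,:,::-1]); np.savez(f"{n}0.npz",**c)
    print(n,c["fx"],c["fy"],c["cx"],c["cy"],c["R"],c["t"])
E
```

```text
pics
{'t': 0.0, 'q': array([-1.30639791e+00,  2.77127796e-01, -2.79007962e-02,  1.26800094e+00,
        2.57463603e-06,  1.46735620e+00]), 'dq': array([ 0.00129223, -0.00091888,  0.0012866 ,  0.00169211,  0.00075779,
        0.00092985]), 'effort': array([ 7.74560704e-04, -4.45509446e+01,  2.95203960e+01,  1.64095347e-02,
       -1.98225653e-04, -1.17573646e-05]), 'position': array([ 224.52066126, -582.47667257,  247.15351074]), 'eef_rot': array([-3.08641939e+00, -5.74140331e-01,  2.77781239e-04]), 'ft_force': array([-0.59530808,  0.69173125,  0.6619812 ]), 'moment': array([-0.03028337, -0.03118119,  0.04370213]), 'finger_force': 0.0, 'gripper_width': 1.00197534260479}
scene 402.47952538257937 402.47952538257937 315.93728288803504 206.3889779308504 [[ 0.77606581 -0.63062656  0.00565743]
 [-0.35385248 -0.44285082 -0.82381526]
 [ 0.52202518  0.63733296 -0.56683014]] [-409.76496529  273.81388545  618.09443471]
top 517.8567245115289 517.8567245115289 318.0463039747363 198.35795852884823 [[ 7.67920583e-02 -9.97047130e-01 -1.23052808e-05]
 [-9.71711003e-01 -7.48379182e-02 -2.24002260e-01]
 [ 2.23339890e-01  1.72135518e-02 -9.74588625e-01]] [-39.1587467  555.85654448 920.87984215]
```

View pics/scene0.png

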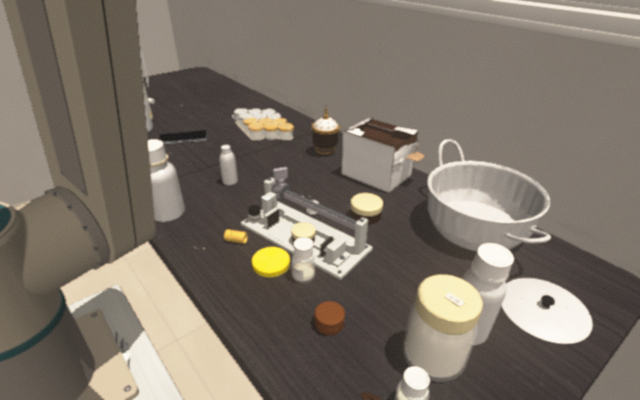

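View pics/top0.png

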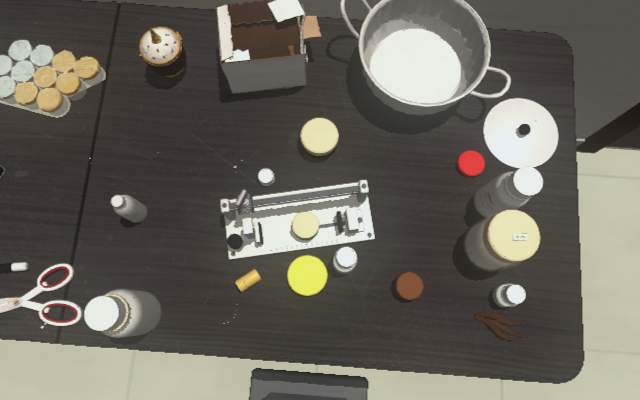

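The scene view shows the jig around (305,230), with the cream-lidded jar at (303,232). In the top view the plate covers about (222–373, 182–258), the collar with its wing is near (243,203) and the jar is at (306,225). I'll enlarge the jig next.

Run:
```python
import cv2
i=cv2.imread("pics/top0.png")[165:270,215:385]
cv2.imwrite("pics/top0c.png",cv2.resize(i,None,fx=4.7,fy=4.7,interpolation=cv2.INTER_CUBIC))
i=cv2.imread("pics/scene0.png")[160:275,230:380]
cv2.imwrite("pics/scene0c.png",cv2.resize(i,None,fx=5,fy=5,interpolation=cv2.INTER_CUBIC))
```

```text
(no output)
```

View pics/top0c.png

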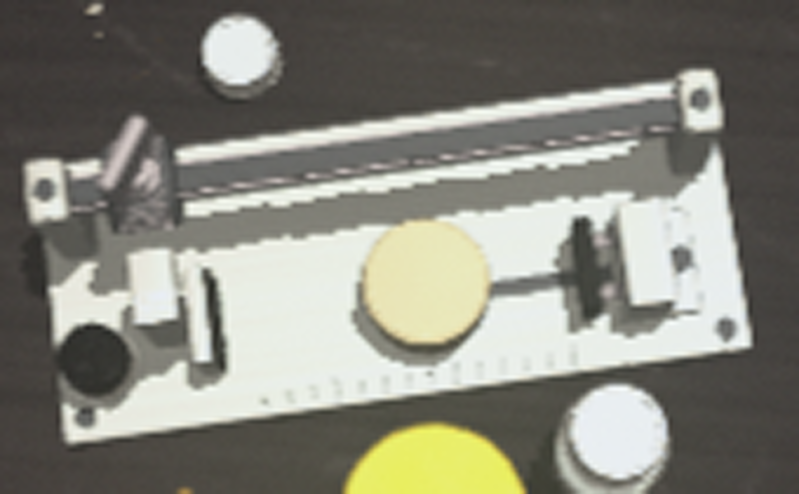

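View pics/scene0c.png

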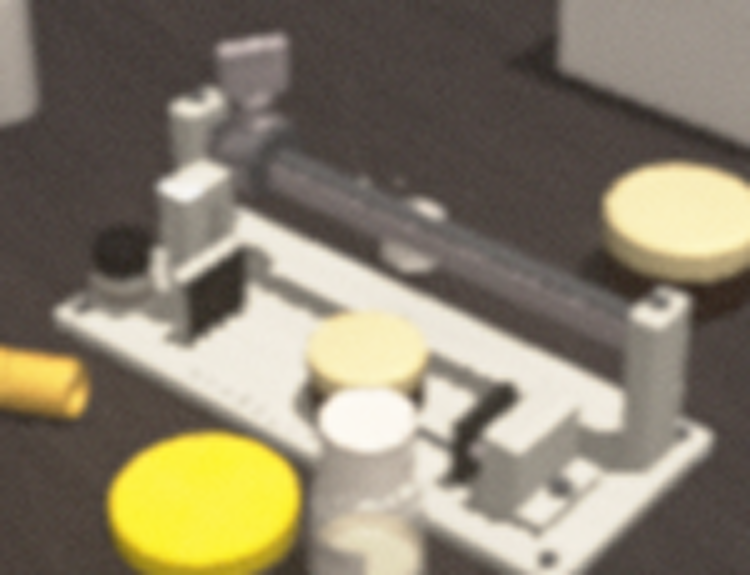

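In the top crop the post tops are at (45,189) and (701,99), and the front plate corners at (68,442) and (750,346). The wing's top edge runs from (107,185) to (142,120). The jar lid is at (427,283), the back pad face at x≈570, and the jaw's black face at x≈212. The pot is at (95,360).

```bash
cat > h.py <<'E'
import numpy as np
def ray(c,u,v,z):
    d=c["R"].T@np.array([(u-c["cx"])/c["fx"],(v-c["cy"])/c["fy"],1]); o=-c["R"].T@c["t"]
    return o+d*(z-o[2])/d[2]
def proj(c,X):
    p=c["R"]@X+c["t"]; return c["fx"]*p[0]/p[2]+c["cx"],c["fy"]*p[1]/p[2]+c["cy"]
E
python3 - <<'E'
from h import *
np.set_printoptions(precision=1,suppress=True)
c=np.load("top0.npz"); s=np.load("scene0.npz")
T=lambda x,y,z: ray(c,215+x/4.7-.4,165+y/4.7-.4,z)
S=lambda x,y,z: ray(s,230+x/5-.4,160+y/5-.4,z)
pl,pr=T(45,189,93),T(701,99,93); cl,cr=T(68,442,10),T(750,346,10)
print("posts",pl,pr,np.linalg.norm(pl-pr)); print("corners",cl,cr,np.linalg.norm(cl-cr))
print("scene posts",S(200,101,93),S(662,300,93))
a1=np.arctan2(*(-(pl-pr)[:2]*[1,-1])[:2]); 
d=(pl-pr)[:2]+(cl-cr)[:2]; yaw=np.arctan2(-d[0],d[1]); print("yaw",yaw)
ex=np.array([np.cos(yaw),np.sin(yaw)]);ey=np.array([-ex[1],ex[0]])
o1=(pl+pr)[:2]/2-30*ex; o2=(cl+cr)[:2]/2+60*ex; print("orig",o1,o2)
o=(o1+o2)/2
J=lambda P:np.array([(P[:2]-o)@ex,(P[:2]-o)@ey])
np.savez("jig.npz",o=o,yaw=yaw)
for n,P in dict(w1=T(107,185,134),w2=T(142,120,134),sw=S(252,42,134),jar=T(427,283,42),sjar=S(367,350,42),pad=T(572,265,47),jaw=T(212,310,47),pot=T(95,360,44),vial=T(612,430,85),ylid=T(433,515,15),wcap=T(238,52,20)).items(): print(n,P,J(P))
E
```

```text
posts [525. 174.  93.] [580.9 -79.4  93. ] 259.44407634763036
corners [435.6 168.6  10. ] [ 497.5 -111.9   10. ] 287.1838754229287
scene posts [523.6 168.   93. ] [582.4 -80.7  93. ]
yaw 0.21724732626957297
orig [523.7  40.8] [525.2  41.3]
w1 [520.  142.8 134. ] [ 17.7 100.3]
w2 [545.9 132.5 134. ] [40.7 84.6]
sw [534.4 137.8 134. ] [30.6 92.3]
jar [508.2  24.1  42. ] [-19.4 -13.1]
sjar [508.2  20.5  42. ] [-20.3 -16.6]
pad [519.3 -34.3  47. ] [-21.2 -72.5]
jaw [489.6 109.9  47. ] [-19.1  74.7]
pot [466.1 155.4  44. ] [-32.3 124.2]
vial [449.  -53.3  85. ] [-94.  -75.9]
ylid [416.8  14.7  15. ] [-110.7   -2.5]
wcap [605.5 113.6  20. ] [94.8 53.3]
```

Emit:
{"method": "apply_moves", "body": {
  "deltas": [
    {"hand":85,"translation":[0,0,-30],"dr":[0,0,0]},
    {"hand":85,"translation":[0,0,-30],"dr":[0,0,0]},
    {"hand":85,"translation":[34,-35,0],"dr":[0,0,0]},
    {"hand":85,"translation":[34,-35,0],"dr":[0,0,0]},
    {"hand":85,"translation":[34,-35,0],"dr":[0,0,0]},
    {"hand":85,"translation":[34,-35,0],"dr":[0,0,0]},
    {"hand":85,"translation":[34,-35,0],"dr":[0,0,0]},
    {"hand":85,"translation":[34,-35,0],"dr":[0,0,0]},
    {"hand":85,"translation":[34,-35,0],"dr":[0,0,0]},
    {"hand":85,"translation":[34,-35,0],"dr":[0,0,0]},
    {"hand":85,"translation":[34,-35,0],"dr":[0,0,0]},
    {"hand":85,"translation":[34,-35,0],"dr":[0,0,0]},
    {"hand":85,"translation":[34,-35,0],"dr":[0,0,0]},
    {"hand":85,"translation":[34,-35,0],"dr":[0,0,0]},
    {"hand":85,"translation":[34,-35,0],"dr":[0,0,0]},
    {"hand":85,"translation":[34,-35,0],"dr":[0,0,0]},
    {"hand":85,"translation":[34,-35,0],"dr":[0,0,0]},
    {"hand":85,"translation":[34,-35,0],"dr":[0,0,0]}
  ]
}}

```text
t: 2.35
position: [531.1, 136.5, 307.8]
eef_rot: [3.088, 0.575, -0.001]
ft_force: [-0.3, 0.2, 0.7]
gripper_width: 0.992
finger_force: 0.0
```

Emit:
{"method": "apply_moves", "body": {
  "deltas": [
    {"hand":50,"translation":[0,0,0],"dr":[0,0,-0.18]},
    {"hand":50,"translation":[0,0,0],"dr":[0,0,-0.18]},
    {"hand":50,"translation":[0,0,0],"dr":[0,0,-0.18]},
    {"hand":50,"translation":[0,0,0],"dr":[0,0,-0.18]},
    {"hand":50,"translation":[0,0,0],"dr":[0,0,-0.18]},
    {"hand":50,"translation":[0,0,0],"dr":[0,0,-0.18]},
    {"hand":50,"translation":[0,0,0],"dr":[0,0,-0.18]},
    {"hand":50,"translation":[0,0,0],"dr":[0,0,-0.18]},
    {"hand":50,"translation":[0,0,0],"dr":[0,0,-0.18]},
    {"hand":50,"translation":[0,0,0],"dr":[0,0,-0.18]},
    {"hand":50,"translation":[0,0,0],"dr":[0,0,-0.18]},
    {"hand":50,"translation":[0,0,0],"dr":[0,0,-0.18]},
    {"hand":50,"translation":[0,0,0],"dr":[0,0,-0.18]},
    {"hand":50,"translation":[0,0,0],"dr":[0,0,0]}
  ]
}}

```text
t: 4.1
position: [530.6, 134.9, 307.8]
eef_rot: [-0.679, -3.066, 0.001]
ft_force: [0.5, -0.3, -0.8]
gripper_width: 0.588
finger_force: 0.0
```

```bash
cat >> h.py <<'E'
from scipy.spatial.transform import Rotation as Ro
def st(target=None):
    from cell import manip
    np.set_printoptions(precision=2,suppress=True)
    s=manip.observe(); R=Ro.from_rotvec(s["eef_rot"]).as_matrix(); j=np.load("jig.npz"); c,sn=np.cos(j["yaw"]),np.sin(j["yaw"])
    A=np.array([[c,-sn],[sn,c]]); 
    print("t",s["t"],"pos",s["position"],"q",s["q"],"phi",np.arctan2(R[1,0],R[0,0]),"toolz",R[:,2],"grip",s["gripper_width"],s["finger_force"])
    print("jigpos",A.T@(s["position"][:2]-j["o"]),"F jig",A.T@s["ft_force"][:2],s["ft_force"][2],"M",s["moment"])
    print("jig -y in tool",R.T@np.r_[-A[:,1],0])
    if target is not None: print("tool delta",R.T@(np.array(target)-s["position"]))
E
python3 -c "
from h import *
st([534.4,138,125])"
```

```text
t 4.1 pos [530.65 134.89 307.8 ] q [ 0.13  0.11 -0.1   1.36 -0.    0.57] phi 2.705681881718846 toolz [-0. -0. -1.] grip 0.5876418185476866 0.0
jigpos [26.32 90.29] F jig [ 0.39 -0.4 ] -0.7549442363183535 M [ 0.01  0.03 -0.03]
jig -y in tool [-0.61 -0.79 -0.  ]
tool delta [ -2.25   4.51 182.79]
```

Emit:
{"method": "apply_moves", "body": {
  "deltas": [
    {"hand":50,"translation":[-2.2,4.5,30],"dr":[0,0,0]},
    {"hand":50,"translation":[0,0,35],"dr":[0,0,0]},
    {"hand":50,"translation":[0,0,35],"dr":[0,0,0]},
    {"hand":50,"translation":[0,0,30],"dr":[0,0,0]},
    {"hand":50,"translation":[0,0,10],"dr":[0,0,0]},
    {"hand":50,"translation":[0,0,0],"dr":[0,0,0]}
  ]
}}

```text
t: 4.85
position: [534.5, 138.1, 168.0]
eef_rot: [-0.678, -3.066, 0.001]
ft_force: [-0.2, -0.5, 0.2]
gripper_width: 0.581
finger_force: 0.0
```

Run:
```python
from h import *
from cell import cams
import cv2
st([534.4,138,125])
c=cams.read_camera("scene"); i=c["color"][120:240,220:370,::-1]
a=cv2.resize(i,None,fx=5,fy=5,interpolation=cv2.INTER_CUBIC)
cv2.imwrite("pics/s1.png",a)
```

```text
t 4.85 pos [534.52 138.07 167.99] q [ 0.14  0.21 -0.29  1.07  0.    0.57] phi 2.7065413282875173 toolz [-0. -0. -1.] grip 0.5805465324658112 0.0
jigpos [30.79 92.56] F jig [-0.28 -0.49] 0.20404313615655428 M [ 0.02 -0.01  0.02]
jig -y in tool [-0.61 -0.79 -0.  ]
tool delta [ 0.03 -0.09 42.99]
```

View pics/s1.png

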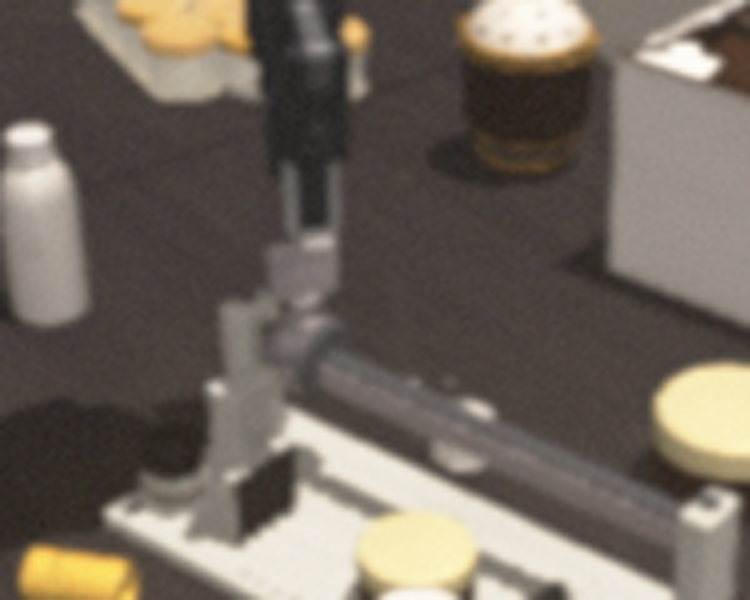

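The finger tips stand just above the wing, at crop (310,235) against the wing's (303,270). They look well centred, so I'll go down and pinch.

Emit:
{"method": "apply_moves", "body": {
  "deltas": [
    {"hand":50,"translation":[0,0,20],"dr":[0,0,0]},
    {"hand":50,"translation":[0,0,15],"dr":[0,0,0]},
    {"hand":50,"translation":[0,0,7],"dr":[0,0,0]},
    {"hand":30,"translation":[0,0,0],"dr":[0,0,0]},
    {"hand":20,"translation":[0,0,0],"dr":[0,0,0]},
    {"hand":4,"translation":[0,0,0],"dr":[0,0,0]},
    {"hand":4,"translation":[0,0,0],"dr":[0,0,0]},
    {"hand":4,"translation":[0,0,0],"dr":[0,0,0]}
  ],
  "force": 40
}}

```text
t: 5.9
position: [535.5, 138.3, 127.1]
eef_rot: [0.675, 3.067, 0.001]
ft_force: [0.8, -0.0, 3.8]
gripper_width: 0.08
finger_force: 42.8
```

```bash
python3 -c "
from h import *
st()"
```

```text
t 5.9 pos [535.48 138.35 127.06] q [ 0.14  0.24 -0.34  0.98  0.    0.57] phi 2.7080846576338287 toolz [ 0.  0. -1.] grip 0.07997956076531333 42.84085035324097
jigpos [31.79 92.62] F jig [ 0.82 -0.23] 3.7713236536155113 M [0.19 0.04 0.08]
jig -y in tool [-0.61 -0.8  -0.  ]
```

Emit:
{"method": "apply_moves", "body": {
  "deltas": [
    {"hand":4,"translation":[0,0,0],"dr":[0,0,-0.1]},
    {"hand":4,"translation":[0,0,0],"dr":[0,0,-0.1]},
    {"hand":4,"translation":[0,0,0],"dr":[0,0,-0.1]},
    {"hand":4,"translation":[0,0,0],"dr":[0,0,-0.1]},
    {"hand":4,"translation":[0,0,0],"dr":[0,0,-0.1]},
    {"hand":4,"translation":[0,0,0],"dr":[0,0,0]}
  ]
}}

```text
t: 6.65
position: [535.7, 139.0, 127.0]
eef_rot: [-0.103, 3.138, 0.003]
ft_force: [0.9, 3.2, 3.2]
gripper_width: 0.081
finger_force: 42.8
```

```bash
python3 -c "
from h import *
st()"
```

```text
t 6.65 pos [535.65 138.99 127.01] q [ 0.14  0.24 -0.34  0.98  0.    0.07] phi -3.076045526171232 toolz [ 0.  0. -1.] grip 0.08104773389570985 42.7788770198822
jigpos [32.1  93.22] F jig [1.53 2.89] 3.194411238288266 M [ 0.74 -0.08  0.03]
jig -y in tool [-0.15 -0.99 -0.  ]
```

Emit:
{"method": "apply_moves", "body": {
  "deltas": [
    {"hand":4,"translation":[0,0,0],"dr":[0,0,-0.1]},
    {"hand":4,"translation":[0,0,0],"dr":[0,0,-0.1]},
    {"hand":4,"translation":[0,0,0],"dr":[0,0,-0.1]},
    {"hand":4,"translation":[0,0,0],"dr":[0,0,-0.1]},
    {"hand":4,"translation":[0,0,0],"dr":[0,0,-0.1]},
    {"hand":4,"translation":[0,0,0],"dr":[0,0,-0.1]},
    {"hand":4,"translation":[0,0,0],"dr":[0,0,-0.1]},
    {"hand":4,"translation":[0,0,0],"dr":[0,0,0]},
    {"hand":4,"translation":[0,0,0],"dr":[0,0,0]}
  ]
}}

```text
t: 7.78
position: [535.7, 138.0, 127.0]
eef_rot: [-1.17, 2.914, -0.001]
ft_force: [0.9, 0.5, 4.7]
gripper_width: 0.077
finger_force: 43.0
```

```bash
python3 -c "
from h import *
st()"
```

```text
t 7.775 pos [535.69 138.03 127.02] q [ 0.14  0.24 -0.34  0.98 -0.   -0.63] phi -2.3778563642861394 toolz [ 0. -0. -1.] grip 0.07727865539943897 42.975486516952515
jigpos [31.92 92.27] F jig [0.95 0.28] 4.739912358310751 M [ 0.18 -0.12  0.05]
jig -y in tool [ 0.52 -0.85  0.  ]
```

Emit:
{"method": "apply_moves", "body": {
  "deltas": [
    {"hand":4,"translation":[1.3,-2.14,0],"dr":[0,0,0]},
    {"hand":4,"translation":[2.6,-4.27,0],"dr":[0,0,0]},
    {"hand":4,"translation":[2.6,-4.27,0],"dr":[0,0,0]},
    {"hand":4,"translation":[2.6,-4.27,0],"dr":[0,0,0]},
    {"hand":4,"translation":[2.6,-4.27,0],"dr":[0,0,0]},
    {"hand":4,"translation":[2.6,-4.27,0],"dr":[0,0,0]},
    {"hand":4,"translation":[2.6,-4.27,0],"dr":[0,0,0]},
    {"hand":4,"translation":[2.6,-4.27,0],"dr":[0,0,0]},
    {"hand":4,"translation":[2.6,-4.27,0],"dr":[0,0,0]},
    {"hand":4,"translation":[2.6,-4.27,0],"dr":[0,0,0]},
    {"hand":4,"translation":[2.6,-4.27,0],"dr":[0,0,0]},
    {"hand":4,"translation":[1.3,-2.14,0],"dr":[0,0,0]},
    {"hand":4,"translation":[0,0,0],"dr":[0,0,0]}
  ]
}}

```text
t: 9.4
position: [547.6, 84.0, 127.0]
eef_rot: [-1.17, 2.914, -0.002]
ft_force: [1.2, 0.2, 5.9]
gripper_width: 0.085
finger_force: 43.1
```

```bash
python3 -c "
from h import *
st()"
```

```text
t 9.4 pos [547.56  84.01 126.99] q [ 0.04  0.24 -0.34  0.99 -0.   -0.73] phi -2.3780124855186413 toolz [ 0. -0. -1.] grip 0.08501782140715301 43.09210002422333
jigpos [31.88 36.96] F jig [ 1.18 -0.1 ] 5.871783345901342 M [ 0.03 -0.07  0.11]
jig -y in tool [ 0.52 -0.85  0.  ]
```

Emit:
{"method": "apply_moves", "body": {
  "deltas": [
    {"hand":4,"translation":[1.04,-1.71,0],"dr":[0,0,0]},
    {"hand":4,"translation":[1.04,-1.71,0],"dr":[0,0,0]},
    {"hand":4,"translation":[1.04,-1.71,0],"dr":[0,0,0]},
    {"hand":4,"translation":[1.04,-1.71,0],"dr":[0,0,0]},
    {"hand":4,"translation":[1.04,-1.71,0],"dr":[0,0,0]},
    {"hand":4,"translation":[1.04,-1.71,0],"dr":[0,0,0]},
    {"hand":4,"translation":[1.04,-1.71,0],"dr":[0,0,0]},
    {"hand":4,"translation":[1.04,-1.71,0],"dr":[0,0,0]},
    {"hand":4,"translation":[1.04,-1.71,0],"dr":[0,0,0]},
    {"hand":4,"translation":[1.04,-1.71,0],"dr":[0,0,0]},
    {"hand":4,"translation":[1.04,-1.71,0],"dr":[0,0,0]},
    {"hand":4,"translation":[1.04,-1.71,0],"dr":[0,0,0]},
    {"hand":4,"translation":[0,0,0],"dr":[0,0,0]}
  ]
}}

```text
t: 11.02
position: [552.6, 61.0, 127.0]
eef_rot: [-1.17, 2.914, -0.001]
ft_force: [0.4, 0.5, 6.5]
gripper_width: 0.083
finger_force: 43.1
```

Run:
```python
from h import *
from cell import cams
import cv2
st()
a=[]
for n,y,x in(("top",150,215),("scene",150,230)):
    c=cams.read_camera(n); a.append(cv2.resize(c["color"][y:y+120,x:x+160,::-1],None,fx=4,fy=4,interpolation=cv2.INTER_CUBIC)[:, :])
    if n=="top": np.savez("top1.npz",**c)
    else: np.savez("scene1.npz",**c)
cv2.imwrite("pics/p2.png",cv2.resize(np.vstack(a),(400,600)) if 0 else a[1]); cv2.imwrite("pics/p2t.png",a[0])
```

```text
t 11.025 pos [552.65  60.98 126.99] q [-0.01  0.25 -0.33  0.99  0.   -0.77] phi -2.3777637352455026 toolz [ 0.  0. -1.] grip 0.08308841587190112 43.1354820728302
jigpos [31.87 13.37] F jig [0.51 0.4 ] 6.547839787468352 M [ 0.3  -0.04  0.02]
jig -y in tool [ 0.52 -0.85  0.  ]
```

View pics/p2.png

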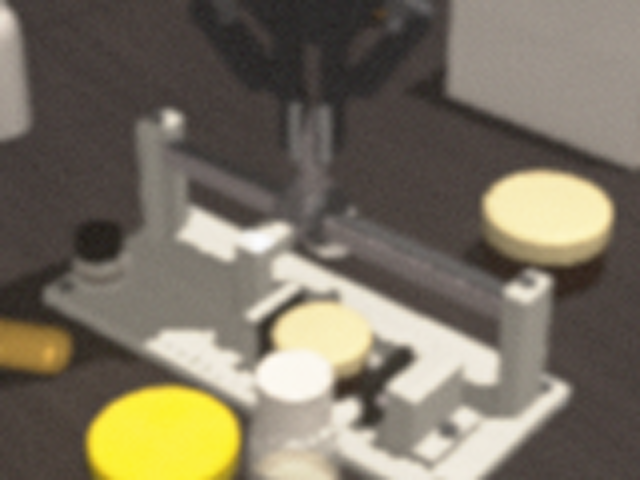

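The collar is dragging along, the jaw touches the jar at crop (320,335), and the jar is upright just before the back pad at (385,385).

Emit:
{"method": "apply_moves", "body": {
  "deltas": [
    {"hand":4,"translation":[0.52,-0.85,0],"dr":[0,0,0]},
    {"hand":4,"translation":[0.52,-0.85,0],"dr":[0,0,0]},
    {"hand":4,"translation":[0.52,-0.85,0],"dr":[0,0,0]},
    {"hand":4,"translation":[0.52,-0.85,0],"dr":[0,0,0]},
    {"hand":4,"translation":[0.52,-0.85,0],"dr":[0,0,0]},
    {"hand":4,"translation":[0.52,-0.85,0],"dr":[0,0,0]},
    {"hand":4,"translation":[0.52,-0.85,0],"dr":[0,0,0]},
    {"hand":4,"translation":[0.52,-0.85,0],"dr":[0,0,0]},
    {"hand":4,"translation":[0,0,0],"dr":[0,0,0]}
  ]
}}

```text
t: 12.25
position: [554.3, 53.3, 127.0]
eef_rot: [-1.17, 2.914, -0.0]
ft_force: [-0.1, 0.7, 6.5]
gripper_width: 0.083
finger_force: 43.1
```

```bash
python3 -c "
from h import *
st()"
```

```text
t 12.25 pos [554.34  53.33 126.97] q [-0.02  0.25 -0.33  0.99  0.   -0.78] phi -2.377698827105743 toolz [ 0.  0. -1.] grip 0.0834160041880631 43.1322580575943
jigpos [31.88  5.54] F jig [0.08 0.67] 6.493911364652661 M [ 0.29 -0.08  0.01]
jig -y in tool [ 0.52 -0.85 -0.  ]
```

Emit:
{"method": "apply_moves", "body": {
  "deltas": [
    {"hand":4,"translation":[0.52,-0.85,0],"dr":[0,0,0]},
    {"hand":4,"translation":[0.52,-0.85,0],"dr":[0,0,0]},
    {"hand":4,"translation":[0.52,-0.85,0],"dr":[0,0,0]},
    {"hand":4,"translation":[0,0,0],"dr":[0,0,0]},
    {"hand":4,"translation":[0,0,0],"dr":[0,0,0]}
  ]
}}

```text
t: 12.88
position: [555.0, 50.4, 127.0]
eef_rot: [-1.171, 2.914, -0.0]
ft_force: [0.9, -0.0, 6.2]
gripper_width: 0.08
finger_force: 43.1
```

```bash
python3 -c "
from h import *
st()"
```

```text
t 12.875 pos [554.99  50.41 127.01] q [-0.03  0.25 -0.33  0.99  0.   -0.79] phi -2.3776477132116187 toolz [ 0.  0. -1.] grip 0.08037457404102016 43.12791287899017
jigpos [31.89  2.55] F jig [ 0.91 -0.21] 6.153612570167938 M [ 0.34 -0.06  0.05]
jig -y in tool [ 0.52 -0.85 -0.  ]
```

Emit:
{"method": "apply_moves", "body": {
  "deltas": [
    {"hand":4,"translation":[0.52,-0.85,0],"dr":[0,0,0]},
    {"hand":4,"translation":[0.52,-0.85,0],"dr":[0,0,0]},
    {"hand":4,"translation":[0.52,-0.85,0],"dr":[0,0,0]},
    {"hand":4,"translation":[0,0,0],"dr":[0,0,0]},
    {"hand":4,"translation":[0,0,0],"dr":[0,0,0]}
  ]
}}

```text
t: 13.5
position: [555.6, 47.5, 127.0]
eef_rot: [-1.171, 2.914, -0.0]
ft_force: [0.5, 1.1, 6.0]
gripper_width: 0.086
finger_force: 43.1
```

```bash
python3 -c "
from h import *
st()"
```

```text
t 13.5 pos [555.62  47.49 126.99] q [-0.03  0.25 -0.33  0.99  0.   -0.79] phi -2.377611896675221 toolz [ 0.  0. -1.] grip 0.085765531395469 43.130051493644714
jigpos [31.87 -0.44] F jig [0.73 1.  ] 6.005478845036616 M [ 0.3  -0.1   0.03]
jig -y in tool [ 0.52 -0.85 -0.  ]
```

Emit:
{"method": "apply_moves", "body": {
  "deltas": [
    {"hand":4,"translation":[0.52,-0.85,0],"dr":[0,0,0]},
    {"hand":4,"translation":[0.52,-0.85,0],"dr":[0,0,0]},
    {"hand":4,"translation":[0,0,0],"dr":[0,0,0]},
    {"hand":4,"translation":[0,0,0],"dr":[0,0,0]}
  ]
}}

```text
t: 14.0
position: [556.0, 45.6, 127.0]
eef_rot: [-1.171, 2.914, 0.0]
ft_force: [0.6, 2.6, 6.4]
gripper_width: 0.087
finger_force: 43.1
```

```bash
python3 -c "
from h import *
st()"
```

```text
t 14.0 pos [556.01  45.64 126.97] q [-0.03  0.25 -0.33  0.99  0.   -0.8 ] phi -2.3775398111609762 toolz [ 0.  0. -1.] grip 0.08674234339295164 43.13136577606201
jigpos [31.85 -2.33] F jig [1.12 2.44] 6.3875138550078265 M [ 0.37 -0.06 -0.02]
jig -y in tool [ 0.52 -0.85 -0.  ]
```

Emit:
{"method": "apply_moves", "body": {
  "deltas": [
    {"hand":4,"translation":[0.52,-0.85,0],"dr":[0,0,0]},
    {"hand":4,"translation":[0.52,-0.85,0],"dr":[0,0,0]},
    {"hand":4,"translation":[0,0,0],"dr":[0,0,0]},
    {"hand":4,"translation":[0,0,0],"dr":[0,0,0]}
  ]
}}

```text
t: 14.5
position: [556.3, 44.3, 127.0]
eef_rot: [-1.171, 2.913, 0.003]
ft_force: [0.9, 4.3, 6.1]
gripper_width: 0.085
finger_force: 43.2
```

```bash
python3 -c "
from h import *
st()"
```

```text
t 14.5 pos [556.3   44.33 126.98] q [-0.04  0.25 -0.33  0.99  0.   -0.8 ] phi -2.3772916553726535 toolz [ 0.  0. -1.] grip 0.08505608524097903 43.16181242465973
jigpos [31.86 -3.67] F jig [1.8  3.99] 6.098988280052199 M [ 0.75 -0.04 -0.01]
jig -y in tool [ 0.52 -0.85 -0.  ]
```

Emit:
{"method": "apply_moves", "body": {
  "deltas": [
    {"hand":4,"translation":[0.52,-0.85,0],"dr":[0,0,0]},
    {"hand":4,"translation":[0.52,-0.85,0],"dr":[0,0,0]},
    {"hand":4,"translation":[0,0,0],"dr":[0,0,0]},
    {"hand":4,"translation":[0,0,0],"dr":[0,0,0]}
  ]
}}

```text
t: 15.0
position: [556.6, 43.1, 127.0]
eef_rot: [-1.171, 2.913, 0.005]
ft_force: [-0.3, 6.2, 6.5]
gripper_width: 0.087
finger_force: 43.2
```

```bash
python3 -c "
from h import *
st()"
```

```text
t 15.0 pos [556.57  43.12 126.99] q [-0.04  0.25 -0.33  0.99  0.   -0.81] phi -2.376862762263568 toolz [ 0.  0. -1.] grip 0.08657178831089092 43.207324147224426
jigpos [31.86 -4.91] F jig [1.06 6.13] 6.499715411500987 M [1.08 0.04 0.07]
jig -y in tool [ 0.52 -0.85 -0.  ]
```

Emit:
{"method": "apply_moves", "body": {
  "deltas": [
    {"hand":4,"translation":[0.52,-0.85,0],"dr":[0,0,0]},
    {"hand":4,"translation":[0.52,-0.85,0],"dr":[0,0,0]},
    {"hand":4,"translation":[0,0,0],"dr":[0,0,0]},
    {"hand":4,"translation":[0,0,0],"dr":[0,0,0]},
    {"hand":4,"translation":[0,0,0],"dr":[0,0,0]}
  ]
}}

```text
t: 15.62
position: [556.8, 41.9, 127.0]
eef_rot: [-1.172, 2.912, 0.008]
ft_force: [-0.3, 6.9, 6.3]
gripper_width: 0.08
finger_force: 43.3
```

```bash
python3 -c "
from h import *
st()
from cell import cams
cams.read_camera('top'); st()"
```

```text
t 15.625 pos [556.84  41.91 126.97] q [-0.04  0.25 -0.33  0.99  0.01 -0.81] phi -2.3764911057056928 toolz [ 0.    0.01 -1.  ] grip 0.07967149006958851 43.25571119785309
jigpos [31.86 -6.15] F jig [1.18 6.79] 6.25553583787234 M [ 1.5   0.17 -0.01]
jig -y in tool [ 0.52 -0.85 -0.01]
t 15.675 pos [556.85  41.9  126.95] q [-0.04  0.25 -0.33  0.99  0.01 -0.81] phi -2.3765094235442787 toolz [ 0.    0.01 -1.  ] grip 0.07875551681923677 43.25586140155792
jigpos [31.86 -6.16] F jig [0.71 6.65] 7.577338842211012 M [1.46 0.15 0.03]
jig -y in tool [ 0.52 -0.85 -0.01]
```

Emit:
{"method": "apply_moves", "body": {
  "deltas": [
    {"hand":4,"translation":[0.52,-0.85,0],"dr":[0,0,0]},
    {"hand":4,"translation":[0,0,0],"dr":[0,0,0.1]},
    {"hand":4,"translation":[0,0,0],"dr":[0,0,0.1]},
    {"hand":4,"translation":[0,0,0],"dr":[0,0,0.1]},
    {"hand":4,"translation":[0,0,0],"dr":[0,0,0]},
    {"hand":4,"translation":[0,0,0],"dr":[0,0,0]}
  ]
}}

```text
t: 16.42
position: [557.2, 40.9, 127.0]
eef_rot: [-0.723, 3.055, 0.008]
ft_force: [-0.6, 7.7, 5.9]
gripper_width: 0.081
finger_force: 43.2
```

```bash
python3 -c "
from h import *
st()
from cell import cams
cams.read_camera('top'); st()"
```

```text
t 16.425 pos [557.24  40.95 126.99] q [-0.05  0.25 -0.33  0.99  0.01 -0.51] phi -2.676725356322751 toolz [ 0.    0.01 -1.  ] grip 0.08126613514985517 43.191447257995605
jigpos [32.04 -7.18] F jig [1.07 7.62] 5.882415664323239 M [ 1.49  0.02 -0.11]
jig -y in tool [ 0.25 -0.97 -0.01]
t 16.475 pos [557.22  40.94 126.99] q [-0.05  0.25 -0.33  0.99  0.01 -0.51] phi -2.6767772382791026 toolz [ 0.    0.01 -1.  ] grip 0.08560825094456695 43.19167077541351
jigpos [32.03 -7.18] F jig [1.06 7.42] 7.5398264127734045 M [ 1.47 -0.01 -0.12]
jig -y in tool [ 0.25 -0.97 -0.01]
```

Emit:
{"method": "apply_moves", "body": {
  "deltas": [
    {"hand":4,"translation":[0,0,0],"dr":[0,0,0.1]},
    {"hand":4,"translation":[0,0,0],"dr":[0,0,0.1]},
    {"hand":4,"translation":[0,0,0],"dr":[0,0,0.1]},
    {"hand":4,"translation":[0,0,0],"dr":[0,0,0.1]},
    {"hand":4,"translation":[0,0,0],"dr":[0,0,0.1]},
    {"hand":4,"translation":[0,0,0],"dr":[0,0,0.1]},
    {"hand":4,"translation":[0,0,0],"dr":[0,0,0.1]},
    {"hand":4,"translation":[0,0,0],"dr":[0,0,0.1]},
    {"hand":4,"translation":[0,0,0],"dr":[0,0,0.1]},
    {"hand":4,"translation":[0,0,0],"dr":[0,0,0]},
    {"hand":4,"translation":[0,0,0],"dr":[0,0,0]}
  ]
}}

```text
t: 17.85
position: [557.3, 39.7, 127.1]
eef_rot: [0.679, 3.067, 0.004]
ft_force: [-0.4, 4.0, 6.3]
gripper_width: 0.088
finger_force: 43.2
```

```bash
python3 -c "
from h import *
st()"
```

```text
t 17.85 pos [557.25  39.66 127.08] q [-0.05  0.25 -0.33  0.99  0.    0.39] phi 2.7059278203878523 toolz [ 0.  0. -1.] grip 0.08796197001359375 43.24835658073425
jigpos [31.78 -8.44] F jig [0.45 3.98] 6.299951950056774 M [ 0.82  0.1  -0.07]
jig -y in tool [-0.61 -0.79 -0.  ]
```

Emit:
{"method": "apply_moves", "body": {
  "deltas": [
    {"hand":4,"translation":[0,0,0],"dr":[0,0,0.06]},
    {"hand":4,"translation":[0,0,0],"dr":[0,0,0.06]},
    {"hand":4,"translation":[0,0,0],"dr":[0,0,0]},
    {"hand":4,"translation":[0,0,0],"dr":[0,0,0]}
  ]
}}

```text
t: 18.35
position: [557.2, 39.7, 127.1]
eef_rot: [0.854, 3.023, 0.003]
ft_force: [-0.1, 3.3, 6.9]
gripper_width: 0.088
finger_force: 77.0
```

```bash
python3 -c "
from h import *
st()"
```

```text
t 18.35 pos [557.21  39.67 127.14] q [-0.05  0.25 -0.33  0.99  0.    0.5 ] phi 2.5911766285848334 toolz [ 0.  0. -1.] grip 0.0878400660978904 76.98164602741599
jigpos [31.74 -8.42] F jig [0.58 3.29] 6.864598513776178 M [0.7  0.19 1.45]
jig -y in tool [-0.69 -0.72 -0.  ]
```

The yaw moment of 1.45 N m shows the end stop is reached. I'll relax the twist, open and rise.

Emit:
{"method": "apply_moves", "body": {
  "deltas": [
    {"hand":4,"translation":[0,0,0],"dr":[0,0,-0.06]},
    {"hand":20,"translation":[0,0,0],"dr":[0,0,0]},
    {"hand":45,"translation":[0,0,0],"dr":[0,0,0]},
    {"hand":45,"translation":[0,0,0],"dr":[0,0,0]},
    {"hand":45,"translation":[0,0,0],"dr":[0,0,0]},
    {"hand":45,"translation":[0,0,-15],"dr":[0,0,0]},
    {"hand":45,"translation":[0,0,-35],"dr":[0,0,0]},
    {"hand":45,"translation":[0,0,-50],"dr":[0,0,0]},
    {"hand":45,"translation":[0,0,-50],"dr":[0,0,0]},
    {"hand":45,"translation":[45,0,-30],"dr":[0,0,0]},
    {"hand":45,"translation":[45,0,0],"dr":[0,0,0]},
    {"hand":45,"translation":[45,0,0],"dr":[0,0,0]},
    {"hand":45,"translation":[45,0,0],"dr":[0,0,0]},
    {"hand":45,"translation":[0,0,0],"dr":[0,0,0]}
  ]
}}

```text
t: 20.1
position: [396.2, 124.7, 307.5]
eef_rot: [0.764, 3.046, 0.001]
ft_force: [0.1, 0.4, -0.5]
gripper_width: 0.527
finger_force: 0.0
```

Run:
```python
from h import *
from cell import cams
import cv2
st()
for n in("top","scene"):
    c=cams.read_camera(n); np.savez(n+"2.npz",**c)
    f=np.load(n+"0.npz")["color"]; 
    # cream lid centroid, free (start) and now
    for k in("1","2"):
        C=np.load(n+k+".npz"); h=cv2.cvtColor(C["color"],cv2.COLOR_RGB2HSV)
        m=cv2.inRange(h,(18,50,120),(32,140,255)); num,l,s,ct=cv2.connectedComponentsWithStats(m)
        for i in range(1,num):
            if 80<s[i,4]<1500 and 200<ct[i][0]<380 and 190<ct[i][1]<260: 
                P=ray(C,*ct[i],42); j=np.load("jig.npz"); y=j["yaw"]; print(n,k,s[i],ct[i],(P[:2]-j["o"])@[-np.sin(y),np.cos(y)])
t=np.load("top2.npz")["color"][165:270,215:385,::-1]
cv2.imwrite("pics/top2c.png",cv2.resize(t,None,fx=4.7,fy=4.7,interpolation=cv2.INTER_CUBIC))
```

```text
t 20.1 pos [396.23 124.74 307.55] q [ 0.15 -0.13 -0.34  1.36  0.    0.64] phi 2.6502890596240687 toolz [ 0.  0. -1.] grip 0.5265130793175418 0.0
jigpos [-107.13  109.35] F jig [0.16 0.41] -0.4946015001997348 M [-0.01 -0.03 -0.01]
jig -y in tool [-0.65 -0.76 -0.  ]
top 1 [302 210  28  27 551] [315.68 223.5 ] -32.854250789273415
top 2 [312 209  28  27 518] [325.33 222.43] -51.49044535420755
scene 1 [350 192  34  24 639] [366.6  203.54] -69.49067232771205
scene 1 [298 225  26  20 324] [311.13 233.12] -38.05734526683655
scene 2 [350 192  34  24 639] [366.62 203.51] -69.47022633961878
scene 2 [304 228  27  21 315] [317.68 237.3 ] -57.79606373709112
```

View pics/top2c.png

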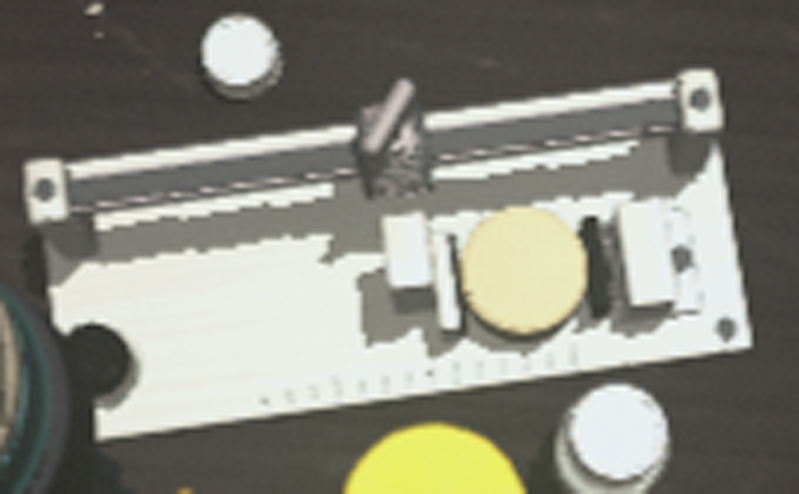

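The top view shows the jar held between the jaw at (455,290) and the pad at (592,265). The wing is back at its tight angle at (390,115), and the pot, vial, yellow lid and white cap look unmoved. The jar's travel implies about 4.3 mm of pad compression, or roughly 8 N, so I'm handing in.

```bash
python3 -c "
from cell import manip
print(manip.finish_job())"
```

```text
the job is handed in; nothing more can be done
None
```

The job is handed in at about 20 s of the 67 s allowed: the jar is clamped upright against the sprung pad at an estimated 8 N, the thumbscrew is tight against its end stop, and the gripper is clear; the hand-in returned no verdict.

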